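# Hang the price card, raise the counter stand to its mark and clamp it

### The job

Hang the folded dark-red price card over the arm of the counter stand. Then take the stand's black hand grip, lift the carriage until its lower edge meets the red ring on the post, and, still holding it at that height with the same hand, swing the red cam lever fully shut. Finish while still holding the grip: do not let go of it.

Things in the scene. Friction and masses are not known exactly. Their poses are not given: they have to be found in the camera images.
- price_card: Dark-red folded price card, a stiff tent 70 mm wide (its y, along the ridge), 26 mm deep at the feet (its x), 41 mm high, leaves about 1 mm thick, 25 g, open underneath; it stands on the counter on its feet. Origin: centre of the underside, z up to the ridge. Take it across the ridge, fingers closing along its x; there the tent is about 9 mm thick 15 mm below the ridge.
- stand: Counter stand, fixed: dark round foot 120 mm across, upright steel post 18 mm across, origin at the centre of the foot's underside on the counter, z along the post. A carriage slides on the post. The card arm of the carriage runs along the stand's +y. Seen from above at the stand's yaw 0, the shut lever points to the stand's -x.
- bar_mid (a point): Point on the top face of the card arm, 75 mm out from the post axis, where the middle of the card should hang. The arm is a straight level bar along the stand's y, 6 mm wide, 9 mm high, free from 24 to 112 mm out from the post axis, with a 15 mm brass ball at its end. A card that hangs on it has its ridge about 12 mm above the arm's top face, and its body origin about 29 mm below it.
- collar_edge (a point): Centre of the lower edge of the carriage's black collar (34 mm across). 112 mm above the counter at rest.
- carriage (a joint): Height of the carriage above its lowest position, m (0 to 0.060). It starts at 0, weighs about 0.3 kg and sinks back when nothing holds it while the lever is open. At 0.050 its lower edge meets the upper edge of the red ring painted on the post (162 mm above the counter; hidden inside the carriage until it is raised). The stand's arm, lever and grip all ride on the carriage.
- grip: Black ribbed hand grip on top of the carriage, a round upright tube 26 mm across and 66 mm high; origin at the centre of its lower end, 39.5 mm above the collar's lower edge, directly on top of the red ring of the lever. It turns freely about the post, so a hand that holds it can turn about the post's axis; it carries the carriage up and down.
- grip_mid (a point): Point on the axis of the hand grip, 28 mm above its lower end and 38 mm below its top, where the grip is taken from above.
- lever (a joint): Angle of the red cam lever about the post, rad: 0 = fully shut against its stop, 0.9 = fully open. Shutting turns it clockwise seen from above. It starts open (0.8 to 0.9) and turns easily at first; over the last 0.6 rad the cam presses on the post and needs up to about 0.3 N m, and it then stays where it is left and clamps the carriage.
- lever_fin (a point): Middle of the red thumb plate of the lever: an upright radial plate 6 mm thick that stands beside the hand grip, from 17 to 39 mm out from the post axis and from the bottom of the hand grip to 26 mm above it; this point is 28 mm out from the axis and 18.5 mm above the grip's lower end. A finger that holds the grip can push it round by its flat side as the hand turns.
- honey: Small dark tin with an orange lid, 58 mm across, 60 mm high, bystander; origin under its centre.
- white_mug: White mug standing upside down, 65 x 95 x 50 mm with its handle, bystander; origin under its centre.
- cocoa: Small lidded glass jar, 64 mm across, 78 mm high, bystander; origin under its centre.
Things that resemble listed ones, but are neither listed nor needed, are in the scene too. There is more than one size of the price_card; the job needs the larger.

How it is judged:
On the way, in this order (a step that is already met when the one before it is completed fails the run):
1. the price card hangs over the arm, let go of (horizontal distance between price_card and bar_mid below 0.025 m and z of price_card in the frame of bar_mid between -0.042 and -0.022 m and angle between price_card's own z axis and vertical below 0.35 rad and contact force between price_card and stand above 0.05 N and contact force between the fingers and price_card below 0.05 N), for 0.2 s.
2. the carriage is held by its grip at the red ring, the lever still open (value of joint carriage between 0.045 and 0.055 m and value of joint lever above 0.6 rad and contact force between the fingers and grip above 2 N), for 0.2 s.
3. the lever is shut with the carriage still held at the ring (value of joint lever below 0.08 rad and value of joint carriage between 0.045 and 0.055 m and contact force between the fingers and grip above 2 N), for 0.2 s.
At the end, for the whole second after the job is handed in: The fingers still hold the hand grip (over 2 N), the carriage stands within 5 mm of the red ring, the lever is within 0.08 rad of its shut stop, and the card hangs upright over the arm within 25 mm of its middle point, touched by nothing but the arm of the stand (all of step 3 and horizontal distance between price_card and bar_mid below 0.025 m and z of price_card in the frame of bar_mid between -0.042 and -0.022 m and angle between price_card's own z axis and vertical below 0.35 rad and contact force between each of the arm, the fingers and price_card below 0.05 N); the arm keeps its last pose, push and grip.
It fails at once if the lever is swung towards shut while the grip is not held (value of joint lever below 0.5 rad and contact force between the fingers and grip below 0.3 N).
It fails at once if the lever is shut with the carriage off its mark (value of joint lever below 0.3 rad and (value of joint carriage below 0.04 m or value of joint carriage above 0.0585 m)).
It fails at once if a bystander is pushed away or knocked over (distance of any of honey, white_mug, cocoa from where it was at the start of the episode above 0.03 m).
It also fails if it takes over 64 s, if anything falls off the work surface, if the arm or the gripper's body presses on something with over 40 N, if the wrist force passes 120 N, or if a joint passes its speed limit or range.

### The arm

A 6-joint arm with a two-finger parallel gripper is mounted at the origin on a cart in front of the work surface, level with it; the furniture and walls round the work are solid. World frame = base frame: x ahead of the robot, y to its left, z up, the work surface at z = 0. Lengths are in m, angles in rad, forces in N, time in s.
With the tool pointing down it reaches from about 0.35 to 0.775 m from the base axis. Payload 5.5 kg.
Tool frame: the origin (TCP) lies on the mounting face of the last link; the fingertips stand 173 mm ahead of it and the grasp point (between the pads) lies 155 mm ahead of it; z points along the fingers, x is the direction in which the jaws open and shut, and the axes are right-handed (so a half turn about z gives the same grasp; the last joint's range is limited). The gripper opens to 85 mm and grips with 20 to 120 N. Pads are 22 mm wide; open, the fingers measure 114 mm over their backs; the gripper's body (76 mm by 85 mm) begins 54 mm behind the grasp point. The pads swing forward as they close: fully open they stand 13 mm farther back than shut.
Start: joints at [1.038, 0.313, 0.046, 1.304, 0, 1.431], TCP at [0.22, 0.531, 0.405] pointing down, gripper open.
Joint ranges: [-2.76, 2.76], [-0.86, 1.69], [-1.03, 1.26], [-2.2, 2.34], [-1.47, 1.5], [-3.14, 3.14]. Speed limits (rad/s): [2.57, 2.57, 3.14, 3.14, 3.14, 3.14].

### API

Orientations are given as a rotation vector (axis times angle).
In Python, from bench import bot gives the robot as it stands. The module is installed in compiled form; this text tells all that it offers.
- The arm moves only by the tool servo_tool, never from a script. Its argument "rows" is text: rows parted by semicolons, each of 5 numbers parted by spaces: the shift along the tool's x, y, z in mm, then the turn about the tool's z in units of 6 degrees (1.0 is 6 degrees), then the opening, from 0 (shut) to 1 (fully open). A call has 1 to 8 rows; each row is the pose to reach, as a shift and turn from the pose commanded when the call began, along the tool's axes at that moment; what a row does not reach only later rows make up. A row lasts 1/10 s, in which the tool goes at most 50 mm and 8.59 degrees, less where a joint would pass 70% of its speed; a pose out of reach is approached as far as the arm can. A call with a gripper value outside its range is refused whole. The fingers move at their own pace and stop on an object; "newtons" is the grip in N (left out, the last holds). Time passes only in rows, so rows that repeat a pose let the fingers close. It gives the time, the measured TCP pose, the force and the opening at its end, in the units of the state.
- bot.sense(): the state, without advancing time (a new reading comes with each control period).
- bot.get_image(name): name is "scene" or "top" or "wrist"; returns a dict with "color" (400x640x3 uint8, red, green, blue), "depth" (400x640 float32, m along the optical axis (not along the pixel's ray), 0 where there is no reading), "camera_matrix" (3x3 intrinsics, pixels), "extrinsics" (4x4, takes a point from camera to world coordinates); the wrist camera has in their place "tool_from_camera" (4x4, takes a point from camera to tool coordinates, whose origin is the TCP and whose axes are the tool frame's). Camera axes: x right, y down, z forward; pixel columns grow to the right and rows downward; lengths in m; the calibration is good to about 2 mm. A picture is of the moment at which its call begins: read the wrist's pose just before it.
- bot.finish_job(): hands the job in, once; it reports no verdict.
The state is a dict: "time": time; "q": joint angles; "qvel": joint speeds; "joint_efforts": joint torques, N m; "tcp_pos": TCP position; "orientation": TCP orientation; "contact_force": force on the tool from outside, world axes, zero at the start; "moment": the same for the moment, N m; "width": opening from 0.0 (shut) to 1.0 (fully open).
Only numpy, scipy, OpenCV 4.12 (cv2) and the standard library are available. Lean on these libraries where they do the work, as an engineer would, in place of code of your own. Each camera call takes 0.05 s, during which the arm holds its last target. There are 200 camera calls.

## Working session

There is one attempt and no reset: what is moved stays moved. The work goes in short steps, Python scripts to look and compute and a tool call to move; the robot and the scene stay as the last step left them, time stands still between calls to the robot, and variables do not carry over. Pictures are saved under pics/ and viewed, about 8 in all and at most 12, crops included, and the job is handed in when it is done.

Besides the shell and the picture viewer there is one more tool, called after ">>>" as name(argument=value, ...) on one line, values as JSON. servo_tool: Moves the arm, as the interface text tells. Its arguments: {"type":"object","properties":{"rows":{"type":"string"},"newtons":{"type":"number"}},"required":["rows"]}

```bash
mkdir -p pics; cat > h.py <<'E'
from bench import bot
import numpy as np, cv2
from scipy.spatial.transform import Rotation as R
def grab(n):
    s=bot.sense(); d=bot.get_image(n)
    if n=='wrist':
        T=np.eye(4);T[:3,:3]=R.from_rotvec(s['orientation']).as_matrix();T[:3,3]=s['tcp_pos']
        d['E']=T@np.array(d['tool_from_camera'])
    else: d['E']=np.array(d['extrinsics'])
    return d
def cloud(d):
    K=np.array(d['camera_matrix']);z=d['depth'];v,u=np.indices(z.shape)
    P=np.stack([(u-K[0,2])/K[0,0]*z,(v-K[1,2])/K[1,1]*z,z],-1)
    return P@d['E'][:3,:3].T+d['E'][:3,3]
def ray(d,u,v,h):
    K=np.array(d['camera_matrix']);r=d['E'][:3,:3]@np.linalg.solve(K,[u,v,1]);o=d['E'][:3,3]
    return o+r*(h-o[2])/r[2]
def save(n,img): cv2.imwrite('pics/'+n,img[...,::-1])
E
python3 - <<'E'
from h import *
a=grab('scene');b=grab('top')
save('s.png',a['color']);save('t.png',b['color'])
np.savez('d0.npz',s=cloud(a),t=cloud(b),sc=a['color'],tc=b['color'])
print(bot.sense());print(a['E'],b['E'],b['camera_matrix'])
E
```

```text
{'time': 0.1, 'q': array([1.03840052e+00, 3.13920683e-01, 4.50878558e-02, 1.30361084e+00,
       3.38592955e-05, 1.43120422e+00]), 'qvel': array([-0.00121391, -0.00212524,  0.00475126,  0.00119192,  0.00169511,
       -0.00084127]), 'joint_efforts': array([ 2.07592260e-03, -4.81724560e+01,  2.99244243e+01,  1.26644087e-02,
       -1.30920689e-04, -3.92300890e-06]), 'tcp_pos': array([0.22000768, 0.531052  , 0.40389851]), 'orientation': array([ 2.61165971e+00,  1.74485757e+00, -2.35329090e-03]), 'contact_force': array([ 0.53717162,  0.06587956, -0.76017672]), 'moment': array([-0.03663539,  0.02317203, -0.02058172]), 'width': 1.0005297609449908}
[[ 0.84927915 -0.40174532  0.34252828  0.20199237]
 [-0.52792866 -0.6412956   0.55680453 -0.59335122]
 [-0.00403173 -0.65371297 -0.75673185  0.92194573]
 [ 0.          0.          0.          1.        ]] [[ 0.02714995 -0.99850909  0.0473547   0.48428795]
 [-0.99957354 -0.02762745 -0.00945806  0.01831389]
 [ 0.01075225 -0.04707772 -0.99883336  1.72405852]
 [ 0.          0.          0.          1.        ]] [[449.24819314   0.         322.89554316]
 [  0.         449.24819314 200.44879598]
 [  0.           0.           1.        ]]
```

View pics/s.png

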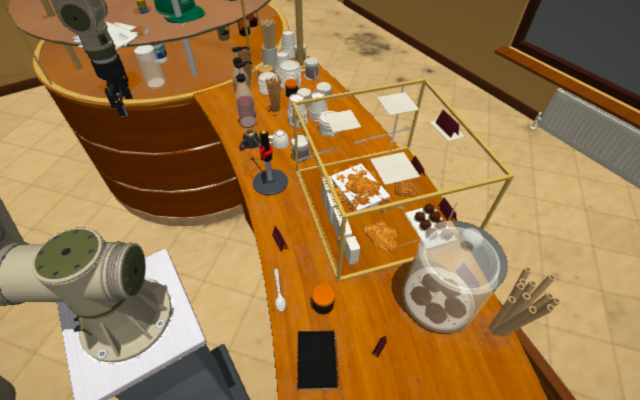

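View pics/t.png

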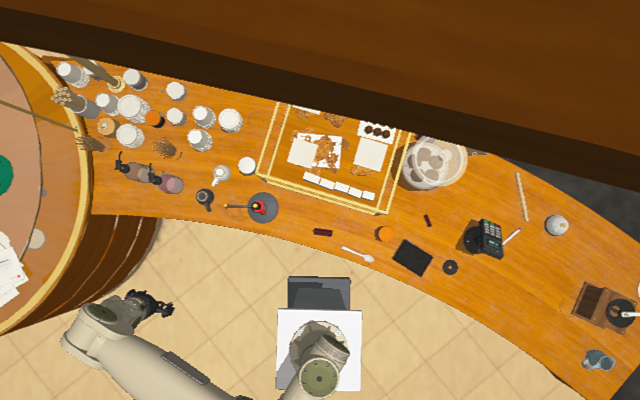

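Candidates for the card are scene (280,238) = top (323,232), a smaller one at scene (380,345) = top (427,220), and three cards in or on the glass case at scene (445,208), (415,165) and (448,122). The first looks larger and stands free on the counter. The stand is at scene (267,165) = top (262,207), with its arm pointing left in the top view. Next I'll measure and check a crop.

```bash
python3 - <<'E'
from h import *
z=np.load('d0.npz')
for n in 'st':
    P=z[n];c=z[n+'c'];hsv=cv2.cvtColor(c,cv2.COLOR_RGB2HSV).astype(int)
    H,S,V=hsv[...,0],hsv[...,1],hsv[...,2]
    red=(((H<6)|(H>168))&(S>130)&(V>25)).astype(np.uint8)
    nn,l,st,ce=cv2.connectedComponentsWithStats(red)
    for i in range(1,nn):
        if st[i,4]>12:
            p=P[l==i]
            if p[:,0].max()<1.2 and np.abs(p[:,1]).max()<.8:
              q=p[:,:2]-p[:,:2].mean(0);w,v=np.linalg.eigh(q.T@q)
              e=q@v[:,1]
              print(n,ce[i].round(),st[i,4],'V',V[l==i].mean().round(),'med',np.median(p,0).round(3),'z',p[:,2].min().round(3),p[:,2].max().round(3),'len',np.ptp(e).round(3),'ang',np.degrees(np.arctan2(v[1,1],v[0,1])).round(1),'mid',(p[:,:2].mean(0)+v[:,1]*(e.max()+e.min())/2).round(4))
    # stand by height
    C=np.array([.6,.25])
    m=(np.hypot(P[...,0]-np.median(P[...,0][red>0]),0)<9)
# stand detail
a=z['sc'][105:265,215:315];b=z['tc'][175:250,190:350]
save('c.png',np.hstack([cv2.resize(a,(375,600),interpolation=2),cv2.resize(b,(425,200)) if 0 else cv2.copyMakeBorder(cv2.resize(b,(420,197),interpolation=2),0,403,0,0,0)]))
E
```

```text
s [447. 123.] 286 V 57.0 med [ 0.912 -0.107  0.312] z 0.293 0.922 len 0.887 ang -141.6 mid [ 0.5865 -0.3643]
s [265. 152.] 111 V 130.0 med [0.521 0.209 0.152] z 0.116 0.178 len 0.052 ang -144.0 mid [0.526  0.2139]
s [417. 165.] 87 V 58.0 med [ 0.98  -0.     0.038] z 0.024 0.049 len 0.066 ang 73.3 mid [ 0.9792 -0.001 ]
s [445. 208.] 143 V 56.0 med [ 0.929 -0.186  0.031] z 0.012 0.049 len 0.054 ang 74.6 mid [ 0.9284 -0.1852]
s [453. 215.] 16 V 66.0 med [ 0.922 -0.222  0.04 ] z 0.014 0.049 len 0.021 ang -161.2 mid [ 0.9283 -0.2198]
s [278. 238.] 129 V 65.0 med [ 0.439 -0.006  0.024] z 0.001 0.043 len 0.065 ang 85.4 mid [ 0.4391 -0.0048]
s [380. 346.] 107 V 67.0 med [ 0.498 -0.406  0.02 ] z 0.0 0.03 len 0.044 ang -156.7 mid [ 0.4986 -0.4063]
t [418. 136.] 13 V 73.0 med [ 0.82  -0.355  0.03 ] z 0.011 1.358 len 0.396 ang 132.0 mid [ 0.6904 -0.2119]
t [260. 207.] 74 V 201.0 med [0.523 0.222 0.154] z 0.025 1.724 len 0.231 ang 73.1 mid [0.502  0.1339]
t [428. 220.] 16 V 79.0 med [ 0.498 -0.4    0.023] z 0.012 0.036 len 0.042 ang -158.0 mid [ 0.5018 -0.3982]
t [323. 231.] 77 V 82.0 med [ 0.449 -0.001  0.031] z 0.004 1.724 len 0.065 ang 81.7 mid [4.483e-01 3.000e-04]
```

View pics/c.png

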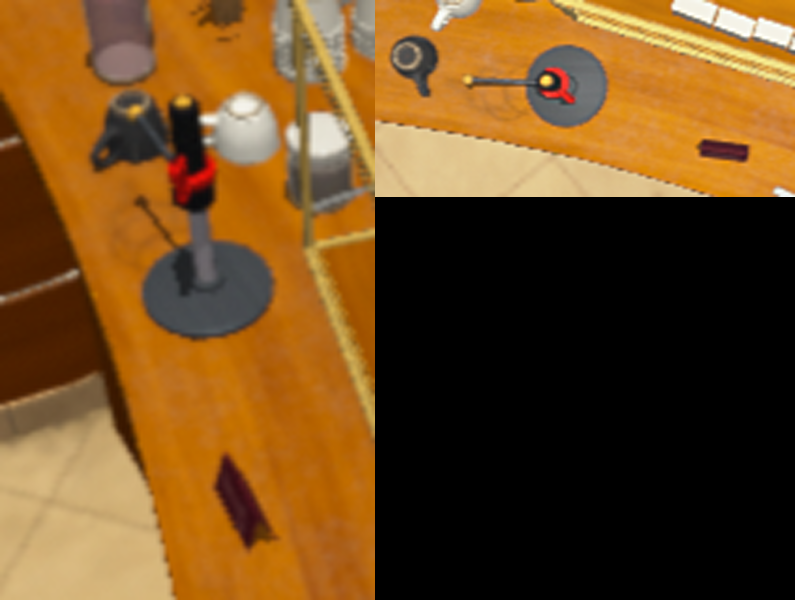

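The crop confirms that the card at scene (280,238) is 65–70 mm wide, near (0.447, 0.0). The small decoy is about 43 mm wide. The stand's arm points left in the top view with its brass ball at about (225,205), and the fin is on the robot's side. I'll move above the card and look with the wrist camera.

>>> servo_tool(rows="-406 407 0 12 1;-406 407 0 12 1;-406 407 0 12 1;-406 407 0 12 1;-406 407 0 12 1;-406 407 0 12 1;-406 407 0 12 1;-406 407 0 12 1")

```text
time: 0.9
tcp_pos: [0.3737, 0.1599, 0.4046]
orientation: [-3.141, 0.044, -0.0]
contact_force: [2.2, 0.3, 0.6]
width: 1.001
```

```bash
cat >> h.py <<'E'
def goto(p,yaw):
    "print move from current pose to TCP p with tool-x yaw deg"
    s=bot.sense();M=R.from_rotvec(s['orientation']).as_matrix()
    y0=np.degrees(np.arctan2(M[1,0],M[0,0]));d=M.T@(np.array(p)-s['tcp_pos'])*1e3
    t=(y0-yaw+180)%360-180
    print('now',s['tcp_pos'].round(4),'yaw',y0.round(1),'t',s['time'],'w',round(s['width'],3),'F',s['contact_force'].round(1),'tilt',M[2].round(4),'q',s['q'].round(2)); print('MOVE',d.round(1),'turn',round(t/6,2))
E
python3 - <<'E'
from h import *
w=grab('wrist');save('w1.png',w['color']);goto([.44,0,.40],-7)
E
```

```text
now [0.3766 0.1544 0.4045] yaw -2.4 t 0.95 w 0.997 F [ 0.8 -3.9  0.1] tilt [ 0.0021  0.0043 -1.    ] q [ 0.19 -0.01 -0.34  1.24 -0.    1.81]
MOVE [ 69.9 151.5   5.3] turn 0.76
```

>>> servo_tool(rows="70 152 5 0.8 1;70 152 5 0.8 1;70 152 5 0.8 1;70 152 5 0.8 1;70 152 5 0.8 1")

```text
time: 1.45
tcp_pos: [0.4411, 0.0061, 0.3991]
orientation: [3.137, -0.173, -0.001]
contact_force: [-0.1, -0.4, 0.0]
width: 0.995
```

```bash
python3 - <<'E'
from h import *
w=grab('wrist');save('w2.png',w['color']);goto([.44,0,.40],-7)
save('w12.png',np.vstack([cv2.imread('pics/w1.png')[...,::-1][:,:],w['color']])[::1] if 0 else np.hstack([cv2.resize(cv2.imread('pics/w1.png')[...,::-1],(400,250)),cv2.resize(w['color'],(400,250))]))
P=cloud(w);c=w['color'];hsv=cv2.cvtColor(c,cv2.COLOR_RGB2HSV).astype(int)
H,S,V=hsv[...,0],hsv[...,1],hsv[...,2]
red=(((H<6)|(H>165))&(S>110)&(V>20)).astype(np.uint8)
nn,l,st,ce=cv2.connectedComponentsWithStats(red)
for i in range(1,nn):
    if st[i,4]>100: 
        r=cv2.minAreaRect(np.argwhere(l==i)[:,::-1].astype(np.float32))
        p=P[l==i];p=p[(p[:,2]>-.01)&(p[:,2]<.3)]
        print(ce[i].round(),st[i],r,np.median(p,0).round(4),p.min(0).round(4),p.max(0).round(4))
        b=cv2.boxPoints(r);print([ray(w,*x,0.02).round(4) for x in b])
E
```

```text
now [0.4404 0.0074 0.3992] yaw -6.2 t 1.5 w 1.004 F [-0.5  0.3 -0.5] tilt [-1.4e-03 -4.0e-04 -1.0e+00] q [-0.17  0.06 -0.28  1.23  0.    1.51]
MOVE [ 0.4  7.4 -0.8] turn 0.13
[328. 176.] [319 147  18  62 816] ((327.5, 177.5), (61.0, 17.0), 90.0) [0.4462 0.0005 0.0289] [ 0.4323 -0.0346  0.0047] [0.4587 0.0314 0.0423]
[array([0.4391, 0.0332, 0.02  ]), array([0.4585, 0.031 , 0.02  ]), array([ 0.4513, -0.0421,  0.02  ]), array([ 0.4308, -0.0398,  0.02  ])]
```

View pics/w12.png

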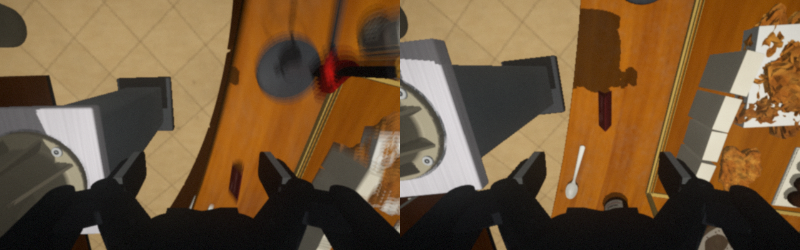

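The wrist view (right half) shows the card below the tool at raw pixel (328,176), so it is near (0.4455, -0.002) with its ridge at about 83.5°. I'll descend and grasp it.

>>> servo_tool(rows="6 9 40 0 0.6;6 9 90 0 0.6;6 9 140 0 0.6;6 9 185 0 0.6;6 9 210 0 0.6;6 9 218 0 0.6;6 9 218 0 0.6", newtons=20)

```text
time: 2.2
tcp_pos: [0.4445, -0.0001, 0.1811]
orientation: [-3.137, 0.163, 0.004]
contact_force: [-0.1, -0.7, -0.5]
width: 0.603
```

```bash
python3 - <<'E'
from h import *
goto([.4455,-.002,.181],-6.5)
w=grab('wrist');save('w3.png',w['color'])
E
```

```text
now [ 4.445e-01 -1.000e-04  1.811e-01] yaw -6.0 t 2.2 w 0.603 F [-0.1 -0.7 -0.5] tilt [-2.5e-03 -4.0e-04 -1.0e+00] q [-0.18  0.27 -0.62  0.68  0.    1.49]
MOVE [1.2 1.8 0.1] turn 0.09
```

View pics/w3.png

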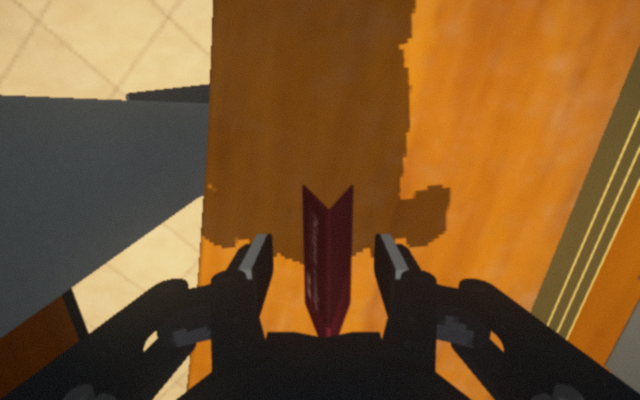

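The card's ridge (column 328) sits centred between the pads (255 and 395). Closing now.

>>> servo_tool(rows="1 1 0 0.1 0.3;1 1 0 0.1 0.05;1 1 0 0.1 0.05;1 1 0 0.1 0.05;1 1 0 0.1 0.05;1 1 0 0.1 0.05", newtons=20)

```text
time: 2.85
tcp_pos: [0.4472, -0.0025, 0.1834]
orientation: [-3.136, 0.183, -0.006]
contact_force: [-0.3, 0.6, 6.7]
width: 0.228
```

```bash
python3 - <<'E'
from h import *
goto([.4455,-.002,.35],-6.5)
E
```

```text
now [ 0.4472 -0.0025  0.1834] yaw -6.7 t 2.85 w 0.228 F [-0.3  0.6  6.7] tilt [ 3.6e-03 -3.0e-04 -1.0e+00] q [-0.19  0.27 -0.62  0.68  0.    1.5 ]
MOVE [  -1.1   -0.4 -166.6] turn -0.03
```

Width 0.228 (19 mm) with 6.7 N upward shows the fingertips pinching low on the flare. I'll regrasp higher.

>>> servo_tool(rows="0 0 0 0 0.4;0 0 -4 0 0.4;0 0 -12 0 0.4;0 0 -12 0 0.2;0 0 -12 0 0.02;0 0 -12 0 0.02;0 0 -12 0 0.02;0 0 -12 0 0.02", newtons=20)

```text
time: 3.65
tcp_pos: [0.4467, -0.0024, 0.1944]
orientation: [3.136, -0.183, 0.003]
contact_force: [-1.3, 0.1, 7.7]
width: 0.148
```

```bash
python3 - <<'E'
from h import *
goto([.4455,-.002,.35],-6.5)
w=grab('wrist');save('w4.png',w['color'])
E
```

```text
now [ 0.4467 -0.0024  0.1944] yaw -6.7 t 3.65 w 0.148 F [-1.3  0.1  7.7] tilt [ 1.7e-03  1.0e-04 -1.0e+00] q [-0.19  0.25 -0.61  0.71  0.    1.5 ]
MOVE [  -1.    -0.3 -155.6] turn -0.03
```

View pics/w4.png

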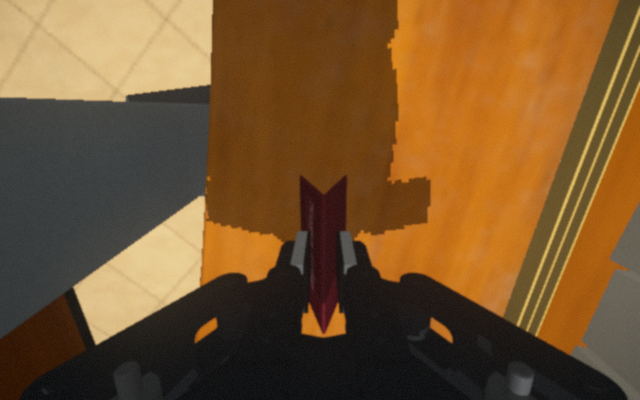

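>>> servo_tool(rows="0 0 -5 0 0.02;0 0 -12 0 0.02;0 0 -25 0 0.02;0 0 -50 0 0.02;0 0 -85 0 0.02;0 0 -120 0 0.02;0 0 -155 0 0.02;0 0 -155 0 0.02")

```text
time: 4.5
tcp_pos: [0.4476, -0.0026, 0.3536]
orientation: [3.135, -0.182, 0.013]
contact_force: [0.1, 0.1, -1.1]
width: 0.152
```

```bash
python3 - <<'E'
from h import *
goto([.42,.1,.35],-6.5)
w=grab('wrist');save('w5.png',w['color'])
c=w['color'];hsv=cv2.cvtColor(c,cv2.COLOR_RGB2HSV).astype(int)
H,S,V=hsv[...,0],hsv[...,1],hsv[...,2]
red=(((H<6)|(H>165))&(S>110)&(V>20)).astype(np.uint8)
nn,l,st,ce=cv2.connectedComponentsWithStats(red)
print([(st[i],ce[i].round()) for i in range(1,nn) if st[i,4]>300])
E
```

```text
now [ 0.4476 -0.0026  0.3536] yaw -6.7 t 4.5 w 0.152 F [ 0.1  0.1 -1.1] tilt [ 8.5e-03  5.0e-04 -1.0e+00] q [-0.19  0.09 -0.36  1.11  0.    1.5 ]
MOVE [-39.3 -98.7   3.2] turn -0.03
[(array([ 302,  178,   43,  156, 3570], dtype=int32), array([324., 252.]))]
```

The card is held, at the same pixels after the lift. I'll move to a spot where the wrist camera sees the stand.

>>> servo_tool(rows="20 -30 -30 0 0.02;20 -60 -60 0 0.02;20 -80 -60 0 0.02;20 -80 -60 0 0.02;20 -80 -60 0 0.02")

```text
time: 5.05
tcp_pos: [0.4748, 0.075, 0.4074]
orientation: [3.136, -0.181, -0.004]
contact_force: [-0.2, -0.4, -0.5]
width: 0.15
```

```bash
python3 - <<'E'
from h import *
goto([.5,.25,.41],-6.5)
w=grab('wrist');save('w6.png',w['color']);np.savez('d6.npz',P=cloud(w),c=w['color'],d=w['depth'],E=w['E'],K=w['camera_matrix'])
E
```

```text
now [0.4748 0.075  0.4074] yaw -6.6 t 5.05 w 0.15 F [-0.2 -0.4 -0.5] tilt [-2.5e-03  6.0e-04 -1.0e+00] q [-0.01  0.13 -0.18  1.26 -0.    1.68]
MOVE [   4.9 -176.7   -2.7] turn -0.02
```

View pics/w6.png

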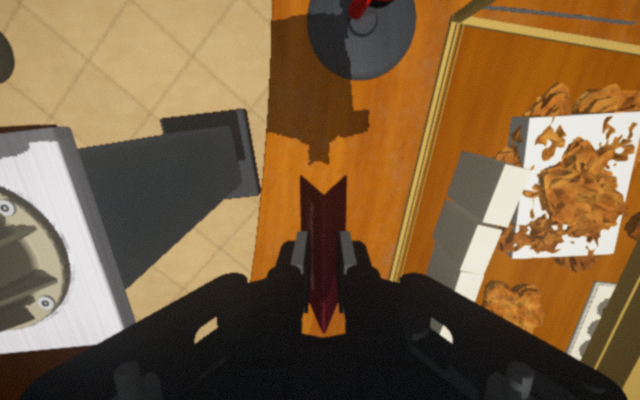

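The stand is at the top edge (362,35), so I need to go higher and further toward +y.

>>> servo_tool(rows="0 -30 -30 0 0.02;0 -70 -70 0 0.02;0 -110 -80 0 0.02;0 -130 -80 0 0.02;0 -130 -80 0 0.02;0 -130 -80 0 0.02")

```text
time: 5.7
tcp_pos: [0.4903, 0.2033, 0.4875]
orientation: [3.135, -0.183, -0.003]
contact_force: [0.4, 0.1, -0.8]
width: 0.147
```

```bash
python3 - <<'E'
from h import *
goto([.5,.25,.41],-6.5)
w=grab('wrist');save('w7.png',w['color']);np.savez('d7.npz',P=cloud(w),c=w['color'],d=w['depth'],E=w['E'],camera_matrix=w['camera_matrix'])
E
```

```text
now [0.4903 0.2033 0.4875] yaw -6.7 t 5.7 w 0.147 F [ 0.4  0.1 -0.8] tilt [-0.0021  0.0013 -1.    ] q [ 0.24  0.22  0.12  1.48 -0.    1.93]
MOVE [  4.3 -47.6  77.4] turn -0.03
```

View pics/w7.png

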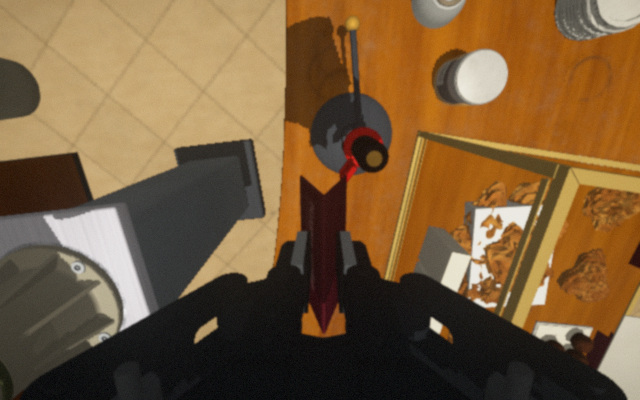

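This view shows the stand clearly: brass ball (352,23), arm from there to about (360,125), grip top (374,158), foot disc centre about (351,133), fin near (347,175).

```bash
python3 - <<'E'
from h import *
f=np.load('d7.npz');P=f['P'];d={'E':f['E'],'camera_matrix':f['camera_matrix']}
for n,u,v,h in [('grip',374,158,.2175),('foot',351,133,.01)]: print(n,ray(d,u,v,h).round(4), P[v,u].round(4))
# foot circle by depth
X=P.reshape(-1,3)
sel=lambda c,r,z0,z1:X[(np.hypot(X[:,0]-c[0],X[:,1]-c[1])<r)&(X[:,2]>z0)&(X[:,2]<z1)]
g=sel((.52,.22),.04,.205,.24);print('griptop',len(g),g.mean(0).round(4),g.min(0).round(4),g.max(0).round(4))
# foot edge: min enclosing circle
ft=sel((.52,.22),.08,.006,.03);print('foot z',np.percentile(ft[:,2],[5,50,95]).round(4),cv2.minEnclosingCircle(ft[:,:2].astype(np.float32)))
a=X[(X[:,2]>.09)&(X[:,2]<.2)&(X[:,1]>.24)&(X[:,1]<.36)&(abs(X[:,0]-.52)<.05)]
for y in np.arange(.24,.36,.01):
    p=a[(a[:,1]>=y)&(a[:,1]<y+.01)]
    if len(p):print('arm',y.round(2),len(p),np.median(p,0).round(4),p[:,2].max().round(4),p[:,0].min().round(4),p[:,0].max().round(4))
c=f['c'];hsv=cv2.cvtColor(c,cv2.COLOR_RGB2HSV).astype(int)
m=((hsv[...,0]<6)|(hsv[...,0]>170))&(hsv[...,1]>150)&(hsv[...,2]>90);m[185:]=0
r=P[m];r=r[(r[:,2]>.1)&(r[:,2]<.25)]
rad=np.hypot(r[:,0]-.522,r[:,1]-.216)
b=r[r[:,2]>.165];print('red',len(r),'fin top',len(b),b.mean(0).round(4),b.min(0).round(4),b.max(0).round(4))
vs,us=np.nonzero(m);print(us.min(),us.max(),vs.min(),vs.max())
E
```

```text
grip [0.5336 0.2297 0.2175] [0.5336 0.2297 0.2176]
foot [0.5333 0.2326 0.01  ] [0.5226 0.2451 0.1492]
griptop 825 [0.5328 0.2313 0.2148] [0.5209 0.2176 0.205 ] [0.5462 0.243  0.2198]
foot z [0.0069 0.0101 0.013 ] ((0.5337893962860107, 0.23011977970600128), 0.05959003046154976)
arm 0.24 359 [0.5315 0.2433 0.1501] 0.2 0.5166 0.5501
arm 0.25 90 [0.5336 0.2535 0.1258] 0.1424 0.5274 0.5405
arm 0.26 62 [0.5341 0.2655 0.1254] 0.1272 0.5313 0.5373
arm 0.27 60 [0.534  0.2751 0.1254] 0.1273 0.5314 0.537
arm 0.28 66 [0.5342 0.2847 0.1251] 0.127 0.5315 0.5376
arm 0.29 66 [0.5344 0.2953 0.1254] 0.127 0.5318 0.5379
arm 0.3 69 [0.5345 0.3051 0.1252] 0.1268 0.5318 0.5375
arm 0.31 68 [0.5349 0.3147 0.1251] 0.1271 0.532 0.5381
arm 0.32 76 [0.5349 0.3254 0.1252] 0.1278 0.5322 0.5385
arm 0.33 71 [0.5349 0.3355 0.1253] 0.1275 0.5323 0.5381
arm 0.34 151 [0.5352 0.3458 0.1261] 0.1296 0.5282 0.542
arm 0.35 59 [0.5346 0.3522 0.1264] 0.1287 0.5285 0.5423
red 568 fin top 112 [0.5188 0.2146 0.1775] [0.5115 0.2041 0.1665] [0.5418 0.2412 0.2117]
340 382 128 181
```

The post axis is at (0.5337, 0.2303), the arm's top face at z 0.1255, the arm direction about 89.2°, and bar_mid about (0.5346, 0.305). The fin is at about 226°. I'll go above the arm.

>>> servo_tool(rows="15 -40 0 -0.5 0.02;32 -80 0 -1 0.02;32 -104 10 -1 0.02;32 -104 40 -1 0.02;32 -104 80 -1 0.02;32 -104 110 -1 0.02;32 -104 130 -1 0.02;32 -104 130 -1 0.02")

```text
time: 6.55
tcp_pos: [0.5333, 0.3013, 0.3546]
orientation: [3.138, -0.022, -0.011]
contact_force: [-1.7, -0.3, -0.8]
width: 0.15
```

```bash
python3 - <<'E'
from h import *
goto([.5346,.303,.289],-.8)
w=grab('wrist');save('w8.png',w['color'])
P=cloud(w)
np.savez('d8.npz',P=P,c=w['color'],E=w['E'],camera_matrix=w['camera_matrix'])
X=P.reshape(-1,3);rgb=w['color'].reshape(-1,3)
m=(X[:,2]>.115)&(X[:,2]<.135)&(abs(X[:,0]-.535)<.02)&(X[:,1]>.24)&(X[:,1]<.36);print('arm/ball',m.sum(),X[m].min(0),X[m].max(0),np.median(X[m],0))
hsv=cv2.cvtColor(w['color'],cv2.COLOR_RGB2HSV).astype(int);r=((hsv[...,0]<6)|(hsv[...,0]>165))&(hsv[...,1]>110)&(hsv[...,2]>20)
p=P[r];p=p[(p[:,2]>.1)&(p[:,2]<.24)]
t=p[p[:,2]>p[:,2].max()-.006];print('card',len(p),p.min(0).round(4),p.max(0).round(4),'ridge',np.median(t,0).round(4))
E
```

```text
now [0.5333 0.3013 0.3546] yaw -0.8 t 6.55 w 0.15 F [-1.7 -0.3 -0.8] tilt [-0.0072  0.0033 -1.    ] q [ 0.38  0.41  0.06  1.23 -0.    1.97]
MOVE [ 1.7 -2.  65.6] turn 0.0
arm/ball 735 [0.52858401 0.31472223 0.12041371] [0.54307264 0.35589004 0.12970968] [0.53559139 0.3441264  0.12567745]
card 4505 [0.5166 0.2215 0.1253] [0.5753 0.3356 0.2382] ridge [0.5246 0.2944 0.2328]
```

View pics/w8.png

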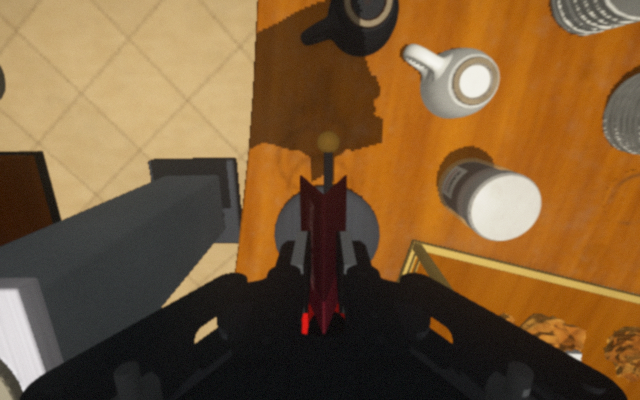

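The card is aligned over the arm (feet centre column 324, arm about 328). I'll descend carefully.

>>> servo_tool(rows="2 -2 10 0 0.02;2 -2 20 0 0.02;2 -2 30 0 0.02;2 -2 40 0 0.02;2 -2 48 0 0.02;2 -2 54 0 0.02;2 -2 54 0 0.02")

```text
time: 7.3
tcp_pos: [0.5359, 0.3054, 0.3035]
orientation: [3.141, -0.018, -0.003]
contact_force: [-0.5, -0.8, 0.9]
width: 0.146
```

```bash
python3 - <<'E'
from h import *
goto([.5346,.303,.289],-.8)
E
```

```text
now [0.5359 0.3054 0.3035] yaw -0.7 t 7.3 w 0.146 F [-0.5 -0.8  0.9] tilt [-1.7e-03  6.0e-04 -1.0e+00] q [ 0.39  0.44 -0.02  1.11  0.    1.97]
MOVE [-1.2  2.4 14.5] turn 0.02
```

>>> servo_tool(rows="-1 2 3 0 0.02;-1 2 6 0 0.02;-1 2 9 0 0.02;-1 2 11 0 0.02;-1 2 11 0 0.02")

```text
time: 7.8
tcp_pos: [0.5349, 0.3035, 0.2935]
orientation: [-3.142, 0.018, 0.001]
contact_force: [-1.5, 0.0, 0.2]
width: 0.146
```

```bash
python3 - <<'E'
from h import *
goto([.5346,.303,.289],-.8)
E
```

```text
now [0.5349 0.3035 0.2935] yaw -0.7 t 7.8 w 0.146 F [-1.5  0.   0.2] tilt [-9.e-04 -0.e+00 -1.e+00] q [ 0.39  0.44 -0.04  1.09  0.    1.97]
MOVE [-0.3  0.5  4.5] turn 0.02
```

>>> servo_tool(rows="0 0 2 0 0.02;0 0 2 0 0.02;0 0 2 0 0.2;0 0 2 0 0.3;0 0 2 0 0.45;0 0 2 0 0.45;0 0 2 0 0.45")

```text
time: 8.5
tcp_pos: [0.5354, 0.3035, 0.2916]
orientation: [-3.141, 0.018, -0.0]
contact_force: [0.3, -0.5, -0.1]
width: 0.452
```

```bash
python3 - <<'E'
from h import *
goto([.5346,.303,.42],-.8)
w=grab('wrist');save('w9.png',w['color'])
P=cloud(w);hsv=cv2.cvtColor(w['color'],cv2.COLOR_RGB2HSV).astype(int);r=((hsv[...,0]<6)|(hsv[...,0]>165))&(hsv[...,1]>110)&(hsv[...,2]>20)
v,u=np.nonzero(r);print(u.min(),u.max(),v.min(),v.max())
p=P[r];p=p[(p[:,2]>.08)&(p[:,2]<.2)];print('card',len(p),np.percentile(p,[1,50,99],axis=0).round(4))
E
```

```text
now [0.5354 0.3035 0.2916] yaw -0.7 t 8.5 w 0.452 F [ 0.3 -0.5 -0.1] tilt [ 1.e-04 -0.e+00 -1.e+00] q [ 0.39  0.44 -0.04  1.08 -0.    1.97]
MOVE [  -0.8    0.5 -128.4] turn 0.02
27 606 32 399
card 5148 [[0.5226 0.2706 0.101 ]
 [0.5354 0.3068 0.1256]
 [0.5468 0.3377 0.139 ]]
```

The card is hanging: ridge z about 0.139, y 0.27–0.338, x about 0.535. I'll rise, then move above the grip with the jaws at yaw 110°. That puts one finger at about 290°, on the counter-clockwise side of the fin.

>>> servo_tool(rows="0 0 -15 0 0.5;0 0 -50 0 0.5;0 0 -95 0 0.6;0 0 -135 -1 0.7;-1 20 -145 -2 0.7;-1 50 -145 -3 0.7;-1 73 -145 -4 0.7;-1 73 -145 -5 0.7")

```text
time: 9.35
tcp_pos: [0.5334, 0.2282, 0.4372]
orientation: [3.038, 0.798, 0.001]
contact_force: [-0.2, 0.6, -0.0]
width: 0.701
```

```bash
python3 - <<'E'
from h import *
goto([.5337,.2303,.42],110)
w=grab('wrist');save('w10.png',w['color'])
b=grab('scene');save('s10.png',cv2.resize(b['color'][100:210,200:340],(560,440),interpolation=2))
E
```

```text
now [0.5334 0.2282 0.4372] yaw 29.4 t 9.35 w 0.701 F [-0.2  0.6 -0. ] tilt [ 3.e-04  8.e-04 -1.e+00] q [ 0.27  0.32  0.13  1.38 -0.    1.32]
MOVE [ 1.2 -1.7 17.2] turn -13.43
```

View pics/s10.png

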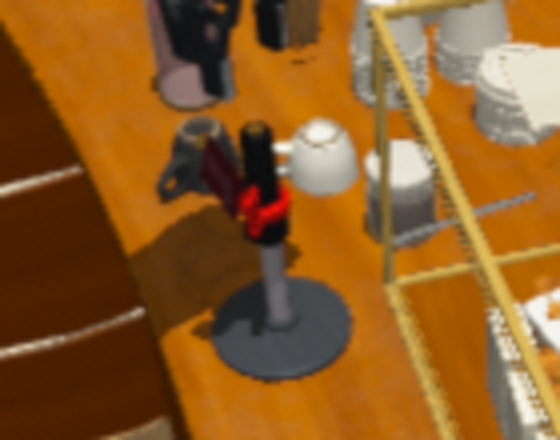

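The card hangs on the arm beside the post (crop 225,175). I'll keep turning above the grip.

>>> servo_tool(rows="1 -2 0 -1.4 0.7;1 -2 0 -2.8 0.7;1 -2 0 -4.2 0.7;1 -2 0 -5.6 0.7;1 -2 0 -7 0.7;1 -2 0 -8.4 0.7;1 -2 0 -9.8 0.7;1 -2 0 -11.2 0.7")

```text
time: 10.25
tcp_pos: [0.5333, 0.2333, 0.4365]
orientation: [-2.086, -2.349, -0.0]
contact_force: [0.0, 0.0, 0.6]
width: 0.697
```

>>> servo_tool(rows="0 0 0 -1.2 0.7;0 0 0 -2.2 0.7;0 0 0 -2.2 0.7;0 0 0 -2.2 0.7")

```text
time: 10.65
tcp_pos: [0.5333, 0.2331, 0.4366]
orientation: [-1.812, -2.566, -0.0]
contact_force: [-0.4, -0.9, 0.6]
width: 0.702
```

```bash
python3 - <<'E'
from h import *
goto([.5337,.2303,.3345],110)
w=grab('wrist');save('w11.png',w['color'])
P=cloud(w).reshape(-1,3)
g=P[(np.hypot(P[:,0]-.534,P[:,1]-.23)<.03)&(P[:,2]>.2)&(P[:,2]<.23)];print(len(g))
if len(g):print(g.min(0),g.max(0))
E
```

```text
now [0.5333 0.2331 0.4366] yaw 109.5 t 10.65 w 0.702 F [-0.4 -0.9  0.6] tilt [ 1.e-04 -0.e+00 -1.e+00] q [ 0.27  0.32  0.13  1.38  0.   -0.07]
MOVE [ -2.8  -0.5 102.1] turn -0.08
1213
[0.51977183 0.21644001 0.20009738] [0.54545657 0.24210638 0.21934762]
```

View pics/w11.png

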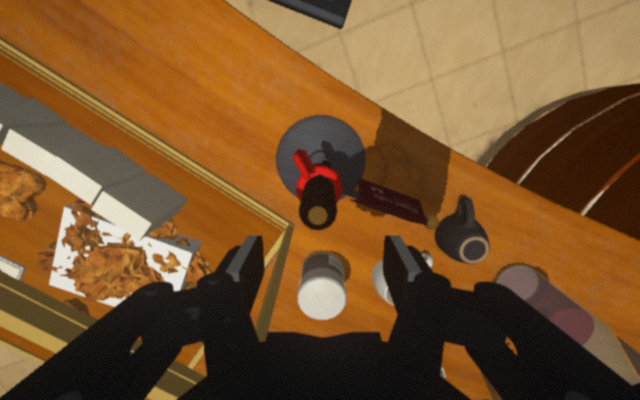

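Grip top is at (318,215), and the fin (300,160) lies clockwise of the left finger, with the card hanging on the arm at (390,200). A clockwise turn will therefore carry the left finger into the fin. Descending.

>>> servo_tool(rows="-3 -1 0 -0.6 0.7;-3 -1 25 -0.6 0.7;-3 -1 50 -0.6 0.7;-3 -1 75 -0.6 0.7;-3 -1 95 -0.6 0.7;-3 -1 103 -0.6 0.7;-3 -1 103 -0.6 0.7")

```text
time: 11.4
tcp_pos: [0.533, 0.2296, 0.3326]
orientation: [-1.727, -2.622, 0.003]
contact_force: [-0.2, 1.0, 0.1]
width: 0.701
```

```bash
python3 - <<'E'
from h import *
goto([.5333,.2300,.3335],113)
E
```

```text
now [0.533  0.2296 0.3326] yaw 113.3 t 11.4 w 0.701 F [-0.2  1.   0.1] tilt [ 4.0e-04 -2.3e-03 -1.0e+00] q [ 0.27  0.35 -0.07  1.14  0.   -0.14]
MOVE [ 0.3  0.5 -0.9] turn 0.05
```

>>> servo_tool(rows="0 0 0 0 0.4;0 0 0 0 0.2;0 0 0 0 0.2;0 0 0 0 0.2;0 0 0 0 0.2;0 0 0 0 0.2", newtons=80)

```text
time: 12.0
tcp_pos: [0.5338, 0.2295, 0.3354]
orientation: [1.725, 2.623, 0.003]
contact_force: [0.1, -1.7, 5.7]
width: 0.282
```

```bash
python3 - <<'E'
from h import *
goto([.5333,.2300,.3835],113)
E
```

```text
now [0.5338 0.2295 0.3354] yaw 113.3 t 12.0 w 0.282 F [ 0.1 -1.7  5.7] tilt [-9.e-04  3.e-03 -1.e+00] q [ 0.27  0.35 -0.07  1.14 -0.   -0.14]
MOVE [  0.6  -0.2 -48.1] turn 0.05
```

Gripped (width 0.28, about 24 mm on the 26 mm tube). Lifting 50 mm.

>>> servo_tool(rows="0 0 -8 0 0.2;0 0 -16 0 0.2;0 0 -24 0 0.2;0 0 -32 0 0.2;0 0 -40 0 0.2;0 0 -47 0 0.2;0 0 -52 0 0.2;0 0 -52 0 0.2")

```text
time: 12.8
tcp_pos: [0.5339, 0.2295, 0.3869]
orientation: [1.726, 2.623, 0.002]
contact_force: [5.1, -1.2, -2.7]
width: 0.288
```

```bash
cat > chk.py <<'E'
from h import *
goto([.5333,.2300,.3854],113)
w=grab('wrist');c=w['color'];P=cloud(w)
save('wl.png',c)
d=grab('scene');S=cloud(d);np.savez('ds.npz',S=S,c=d['color'])
hsv=cv2.cvtColor(d['color'],cv2.COLOR_RGB2HSV).astype(int)
X=S.reshape(-1,3);col=d['color'].reshape(-1,3);
def rep(n,p):
    if len(p)>5: print(n,len(p),'med',np.median(p,0).round(4),'p2',np.percentile(p,2,axis=0).round(4),'p98',np.percentile(p,98,axis=0).round(4))
H=hsv.reshape(-1,3);red=((H[:,0]<6)|(H[:,0]>168))&(H[:,1]>130)
near=(np.hypot(X[:,0]-.5337,X[:,1]-.2303)<.06)&(X[:,2]>.08)
rep('scene bright red',X[red&(H[:,2]>90)&near]);
nc=(abs(X[:,0]-.535)<.03)&(X[:,1]>.25)&(X[:,1]<.36)&(X[:,2]>.08)
rep('scene card',X[red&(H[:,2]<100)&nc])
Y=P.reshape(-1,3)
h2=cv2.cvtColor(c,cv2.COLOR_RGB2HSV).reshape(-1,3).astype(int)
n2=(abs(Y[:,0]-.535)<.04)&(Y[:,1]>.25)&(Y[:,1]<.37)&(Y[:,2]>.08)
rep('wrist card',Y[n2&((h2[:,0]<6)|(h2[:,0]>168))&(h2[:,1]>110)&(h2[:,2]>20)])
rep('wrist ball/yellow',Y[n2&(h2[:,0]>12)&(h2[:,0]<32)&(h2[:,1]>80)])
E
python3 chk.py
```

```text
now [0.5339 0.2295 0.3869] yaw 113.3 t 12.8 w 0.288 F [ 5.1 -1.2 -2.7] tilt [-7.0e-04  2.1e-03 -1.0e+00] q [ 0.27  0.33  0.02  1.26 -0.   -0.14]
MOVE [ 0.7 -0.4  1.5] turn 0.05
scene bright red 85 med [0.5168 0.2081 0.2015] p2 [0.5054 0.1973 0.1935] p98 [0.544  0.2364 0.228 ]
scene card 99 med [0.5262 0.3003 0.1671] p2 [0.5214 0.27   0.1513] p98 [0.5321 0.3307 0.1855]
wrist card 3099 med [0.5286 0.3001 0.1753] p2 [0.5216 0.2685 0.1529] p98 [0.5341 0.3351 0.19  ]
wrist ball/yellow 980 med [0.5212 0.2758 0.2682] p2 [0.4977 0.2507 0.1501] p98 [0.5381 0.3512 0.3061]
```

The card ridge rose 51 mm with the carriage, so the carriage is about 51 mm up. I'll trim by 1 mm, hold briefly, then start the clockwise swing.

>>> servo_tool(rows="0 0 1 0 0.2;0 0 1 0 0.2;0 0 1 0 0.2;0 0 1 0.5 0.2;0 0 1 1 0.2;0 0 1 1.5 0.2;0 0 1 2 0.2;0 0 1 2.5 0.2")

```text
time: 13.7
tcp_pos: [0.534, 0.2294, 0.3847]
orientation: [2.056, 2.373, 0.001]
contact_force: [6.7, -2.8, -3.4]
width: 0.282
```

>>> servo_tool(rows="0 0 0 0.5 0.2;0 0 0 1 0.2;0 0 0 1.5 0.2;0 0 0 2 0.2;0 0 0 2.5 0.2;0 0 0 3 0.2;0 0 0 3.5 0.2;0 0 0 3.5 0.2")

```text
time: 14.5
tcp_pos: [0.534, 0.2291, 0.3847]
orientation: [2.453, 1.959, 0.001]
contact_force: [6.0, -2.6, -2.3]
width: 0.283
```

```bash
python3 chk.py; python3 -c "
from h import *
print(bot.sense()['moment'])"
```

```text
now [0.534  0.2291 0.3847] yaw 77.2 t 14.5 w 0.283 F [ 6.  -2.6 -2.3] tilt [-0.001   0.0019 -1.    ] q [ 0.27  0.33  0.02  1.26 -0.    0.49]
MOVE [ 0.7 -0.9 -0.7] turn -5.96
scene bright red 97 med [0.5156 0.2095 0.2   ] p2 [0.4998 0.2042 0.1656] p98 [0.5459 0.2764 0.2273]
scene card 95 med [0.5268 0.3011 0.1668] p2 [0.521  0.2724 0.149 ] p98 [0.5326 0.3325 0.1849]
wrist card 3873 med [0.5289 0.3031 0.1727] p2 [0.522  0.2696 0.1502] p98 [0.5342 0.3354 0.1874]
wrist ball/yellow 1325 med [0.5325 0.2774 0.258 ] p2 [0.5223 0.2527 0.159 ] p98 [0.5524 0.3524 0.296 ]
[-0.60700781 -1.31572449  0.01004336]
```

```bash
cat >> chk.py <<'E'
f=X[red&(H[:,2]>90)&near&(X[:,2]>.205)&(X[:,2]<.235)];f=f[np.hypot(f[:,0]-.5337,f[:,1]-.2303)>.018]
if len(f):
    q=f.mean(0)-[.5337,.2303,0];print('fin n',len(f),q.round(4),'ang',np.degrees(np.arctan2(q[1],q[0]))%360)
print('moment',bot.sense()['moment'].round(2))
save('fin.png',np.hstack([cv2.resize(d['color'][90:190,220:320],(400,400),interpolation=2),cv2.resize(c[:,:],(400,250)) if 0 else cv2.resize(c[100:340,200:440],(400,400))]))
E
python3 chk.py|tail -2
```

```text
fin n 33 [-0.0262 -0.0218  0.2177] ang 219.6913267896897
moment [-0.62 -1.28  0.02]
```

>>> servo_tool(rows="0 0 -1 0.4 0.2;0 0 -1 0.8 0.2;0 0 -1 1.2 0.2;0 0 -1 1.6 0.2;0 0 -1 2 0.2;0 0 -1 2.4 0.2;0 0 -1 2.8 0.2;0 0 -1 2.8 0.2")

```text
time: 15.5
tcp_pos: [0.5339, 0.2289, 0.3857]
orientation: [2.713, 1.58, 0.0]
contact_force: [6.4, -4.1, -2.8]
width: 0.285
```

```bash
python3 chk.py
```

```text
now [0.5339 0.2289 0.3857] yaw 60.4 t 15.5 w 0.285 F [ 6.4 -4.1 -2.8] tilt [-0.001   0.0021 -1.    ] q [ 0.27  0.33  0.02  1.26 -0.    0.78]
MOVE [ 0.6 -1.1  0.3] turn -8.76
scene bright red 109 med [0.512  0.2156 0.2012] p2 [0.4956 0.2081 0.1921] p98 [0.5457 0.222  0.2277]
scene card 73 med [0.5278 0.3111 0.1705] p2 [0.521  0.2813 0.1516] p98 [0.5321 0.3344 0.185 ]
wrist card 4023 med [0.529  0.3043 0.1736] p2 [0.522  0.2699 0.151 ] p98 [0.5342 0.3357 0.1884]
wrist ball/yellow 1482 med [0.539  0.2822 0.2533] p2 [0.5279 0.2515 0.169 ] p98 [0.5639 0.3529 0.3045]
fin n 41 [-0.0303 -0.0133  0.2176] ang 203.70752299971628
moment [-0.8  -1.22  0.06]
```

The fin follows the finger (219.7° to 203.7° for a 17° turn). I'll continue.

>>> servo_tool(rows="0 0 0 0.4 0.2;0 0 0 0.8 0.2;0 0 0 1.2 0.2;0 0 0 1.6 0.2;0 0 0 2 0.2;0 0 0 2.4 0.2;0 0 0 2.8 0.2;0 0 0 2.8 0.2")

```text
time: 16.4
tcp_pos: [0.5338, 0.2287, 0.3856]
orientation: [2.914, 1.167, -0.0]
contact_force: [6.3, -5.2, -2.4]
width: 0.287
```

```bash
python3 chk.py
```

```text
now [0.5338 0.2287 0.3856] yaw 43.6 t 16.4 w 0.287 F [ 6.3 -5.2 -2.4] tilt [-0.001   0.0024 -1.    ] q [ 0.27  0.33  0.02  1.26 -0.    1.08]
MOVE [ 0.5 -1.3  0.2] turn -11.56
scene bright red 118 med [0.5105 0.2236 0.2014] p2 [0.4947 0.2079 0.1928] p98 [0.5458 0.2281 0.228 ]
scene card 44 med [0.5268 0.3174 0.1699] p2 [0.521  0.2772 0.151 ] p98 [0.5315 0.3331 0.1868]
wrist card 3963 med [0.5294 0.3048 0.1744] p2 [0.5222 0.2697 0.1509] p98 [0.5346 0.3359 0.1886]
wrist ball/yellow 2446 med [0.5558 0.2749 0.2705] p2 [0.5288 0.2514 0.1691] p98 [0.573  0.3526 0.3047]
fin n 43 [-0.0311 -0.0045  0.2178] ang 188.31661681475177
moment [-0.99 -1.21  0.  ]
```

>>> servo_tool(rows="0 0 0 0.3 0.2;0 0 0 0.6 0.2;0 0 0 0.9 0.2;0 0 0 1.2 0.2;0 0 0 1.2 0.2")

```text
time: 17.0
tcp_pos: [0.5337, 0.2285, 0.3856]
orientation: [2.98, 0.982, -0.0]
contact_force: [5.8, -5.8, -2.5]
width: 0.288
```

```bash
python3 chk.py
```

```text
now [0.5337 0.2285 0.3856] yaw 36.5 t 17.0 w 0.288 F [ 5.8 -5.8 -2.5] tilt [-0.0013  0.0033 -1.    ] q [ 0.27  0.33  0.02  1.26 -0.    1.2 ]
MOVE [ 0.5 -1.5  0.2] turn -12.75
scene bright red 111 med [0.5096 0.2245 0.2007] p2 [0.4948 0.2083 0.1926] p98 [0.5434 0.2288 0.2274]
scene card 36 med [0.5259 0.3132 0.1655] p2 [0.5211 0.2818 0.1501] p98 [0.5316 0.3338 0.1832]
wrist card 4097 med [0.53   0.305  0.1757] p2 [0.5224 0.2697 0.151 ] p98 [0.5382 0.3361 0.189 ]
wrist ball/yellow 2564 med [0.5584 0.2685 0.27  ] p2 [0.5291 0.2512 0.1568] p98 [0.5742 0.3527 0.304 ]
fin n 37 [-0.0322 -0.0036  0.2172] ang 186.42125071674252
moment [-1.27 -1.16  0.47]
```

View pics/fin.png

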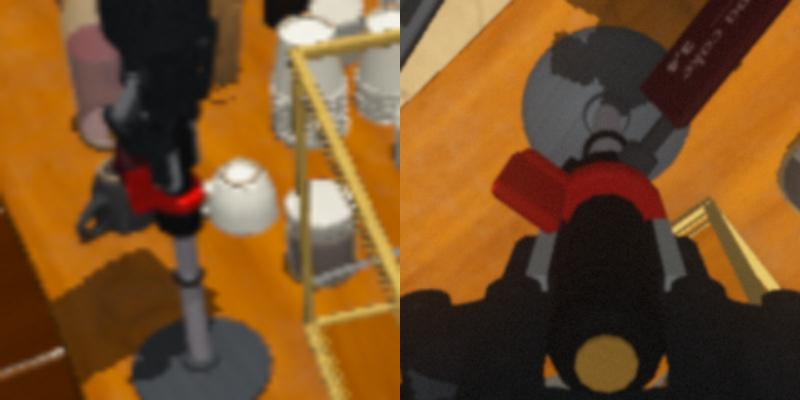

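The moment jumped to 0.47 N m while the fin hardly moved, so the lever should be at its stop. I'll check the fin's angle from the wrist cloud and the collar against the red ring.

```bash
cat > fin.py <<'E'
from h import *
w=grab('wrist');P=cloud(w).reshape(-1,3);h=cv2.cvtColor(w['color'],cv2.COLOR_RGB2HSV).reshape(-1,3).astype(int)
m=((h[:,0]<6)|(h[:,0]>170))&(h[:,1]>150)&(h[:,2]>60);p=P[m]
r=np.hypot(p[:,0]-.5337,p[:,1]-.2303)
k=(r>.018)&(r<.045)&(p[:,2]>.16)&(p[:,2]<.26);p=p[k]
print('z pct',np.percentile(p[:,2],[5,50,90,98]).round(4))
t=p[p[:,2]>np.percentile(p[:,2],97)-.004]
q=t[:,:2]-[.5337,.2303];a=np.degrees(np.arctan2(q[:,1],q[:,0]))%360
print('fin top',len(t),t.mean(0).round(4),'ang',a.mean(),np.percentile(a,[5,95]),'y',np.percentile(t[:,1],[3,97]).round(4))
E
python3 fin.py; python3 - <<'E'
from h import *
z=np.load('ds.npz');S=z['S'];c=z['c']
for v in range(143,164):
    u=np.arange(258,274);k=[(i) for i in u if np.hypot(S[v,i,0]-.53,S[v,i,1]-.225)<.03]
    if k: i=k[len(k)//2]; print(v,i,c[v,i],S[v,i].round(3))
E
```

```text
z pct [0.195  0.2119 0.2268 0.2276]
fin top 550 [0.5054 0.2315 0.2263] ang 177.58530900246691 [172.94757865 183.01278049] y [0.2288 0.2336]
143 265 [65 17 18] [0.525 0.211 0.189]
144 265 [22 13 15] [0.525 0.211 0.185]
145 265 [11 11 12] [0.524 0.21  0.182]
146 265 [11 11 13] [0.526 0.215 0.174]
147 265 [13 13 14] [0.525 0.213 0.172]
148 265 [18 18 20] [0.524 0.214 0.168]
149 266 [55 52 55] [0.529 0.219 0.157]
150 266 [86 83 85] [0.529 0.219 0.153]
151 267 [94 88 89] [0.531 0.219 0.148]
152 267 [93 87 89] [0.531 0.219 0.143]
153 267 [93 88 91] [0.531 0.219 0.14 ]
154 267 [92 89 91] [0.53  0.219 0.136]
155 267 [92 89 92] [0.53  0.218 0.133]
156 267 [93 89 93] [0.53  0.221 0.126]
157 267 [94 91 94] [0.53  0.221 0.123]
158 268 [89 85 89] [0.533 0.221 0.116]
159 267 [99 94 99] [0.528 0.219 0.116]
160 267 [58 55 57] [0.528 0.221 0.11 ]
161 267 [48 45 47] [0.527 0.219 0.108]
162 268 [84 81 83] [0.53  0.218 0.103]
163 268 [91 87 90] [0.529 0.218 0.099]
```

The fin top is at 177.6° (shut is about 179°), and its height of 0.227 corresponds to carriage +0.050. As a check against the stop I'll add a small extra turn and hold.

>>> servo_tool(rows="0 0 0 0.2 0.2;0 0 0 0.4 0.2;0 0 0 0.4 0.2;0 0 0 0.4 0.2;0 0 0 0.4 0.2")

```text
time: 17.65
tcp_pos: [0.5337, 0.2284, 0.3856]
orientation: [2.999, 0.921, -0.001]
contact_force: [5.7, -6.9, -1.8]
width: 0.281
```

```bash
python3 fin.py; python3 chk.py
```

```text
z pct [0.1949 0.2114 0.2268 0.2276]
fin top 553 [0.5055 0.2317 0.2262] ang 177.23278503210915 [172.59120132 182.49953375] y [0.2289 0.2338]
now [0.5337 0.2284 0.3856] yaw 34.1 t 17.7 w 0.28 F [ 5.3 -7.9 -2. ] tilt [-0.0015  0.0036 -1.    ] q [ 0.27  0.33  0.02  1.26 -0.    1.24]
MOVE [ 0.5 -1.5  0.2] turn -13.14
scene bright red 114 med [0.5106 0.2246 0.2007] p2 [0.4942 0.2073 0.1914] p98 [0.5456 0.2288 0.2282]
scene card 35 med [0.5262 0.3133 0.1648] p2 [0.5217 0.2818 0.1491] p98 [0.531  0.332  0.1825]
wrist card 4171 med [0.5302 0.3049 0.176 ] p2 [0.5222 0.2695 0.1511] p98 [0.5398 0.3361 0.1891]
wrist ball/yellow 3011 med [0.5551 0.2689 0.2765] p2 [0.4953 0.2512 0.1703] p98 [0.5742 0.3525 0.3537]
fin n 39 [-0.0322 -0.0041  0.217 ] ang 187.18197108372942
moment [-1.43 -1.24  0.65]
```

The fin stayed put (177.2°) while the moment rose to 0.65 N m, so the lever is on its stop. Handing in.

```bash
python3 -c "
from bench import bot
print(bot.finish_job())"
```

```text
the job is handed in; nothing more can be done
None
```

I hung the larger dark-red card on the stand's arm, lifted the carriage by its grip and swung the lever shut. I handed the job in at about 17.7 s, still holding the grip. The hand-in reports no verdict.

**What the last checks showed:**
- **Card:** it hangs with its middle about 2 mm from bar_mid along the arm. Its ridge rose with the carriage from z 0.139 to 0.189, and nothing but the arm was near it.
- **Carriage:** it is about 0.050 m up. Tool rise, card rise and fin-top height agree within about 1 mm.
- **Grip:** the jaws were set to 80 N and read about 24 mm open on the 26 mm tube. I had no direct reading of the finger force.
- **Lever:** the wrist view put the fin at 177°, where shut is about 179°. A further small turn left it in place while the moment rose from 0.47 to 0.65 N m, so it is at its stop.

**What disagreed or went wrong:**
- **Fin angle:** the scene camera read 187°. I put that down to it seeing only one face of the fin.
- **Red ring:** I never saw it, probably because the collar hides it from the camera's angle. I set the height from measurements instead.
- **Card grasp:** the first grasp was too low on the card's flare, so I took it again 12 mm higher.

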